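# Clear the carton and catch the tape rolls

### The arm

A 6-joint arm with a two-finger parallel gripper is mounted at the origin on the work surface. World frame = base frame: x ahead of the robot, y to its left, z up, the work surface at z = 0. Lengths are in m, angles in degrees, forces in N, time in s.
With the tool pointing down it reaches from about 0.375 to 0.9 m from the base axis. Payload 3.1 kg.
Tool frame: the origin (TCP) lies between the finger pads; the fingertips stand 11 mm ahead of it and the grasp point (between the pads) lies 8 mm behind it; x points along the fingers, y is the direction in which the jaws open and shut, and the axes are right-handed (so a half turn about x gives the same grasp; the last joint's range is limited). The gripper opens to 87 mm and grips with 3 to 60 N. Pads are 19 mm wide; open, the fingers measure 117 mm over their backs; the gripper's body (75 mm by 190 mm) begins 51 mm behind the grasp point.
Start: joints at [-84.54, 30.224, 82.088, -0, 67.689, -10.227], TCP at [0.169, -0.602, 0.234] pointing down, gripper open.
Joint ranges: [-176.69, 176.69], [-43.24, 126.21], [12.49, 139.97], [-82, 262], [0, 151.66], [-163.58, 163.58]. Speed limits (degrees/s): [159.86, 159.86, 180, 180, 180, 180].

### API

Orientations are given as a 3x3 rotation matrix whose columns are the frame's x, y, z axes.
In Python, from rig import bot gives the robot as it stands.
- The arm moves only by the shell command python3 -m inch 'ROWS' [OPENING]. ROWS is a JSON object of lists of equal length, an entry for each row: "dp": the shift along the tool's x, y, z in mm, a list of three; "yaw": the turn about the tool's x in degrees. In form: {"dp": [[tx, ty, tz], ...], "yaw": [yaw, ...]}. A call has 1 to 20 rows; each row shifts and turns the commanded pose from where the row before left it, along the tool's axes as they then stand; what a row does not reach is not made up. A row lasts 1/12 s, in which the tool goes at most 41.7 mm and 7.16 degrees, less where a joint would pass 70% of its speed; a pose out of reach is approached as far as the arm can. A call is refused whole if a number of a shift passes 41.7 or a number of a turn 7.16, either way. A call with a gripper value outside its range is refused whole. OPENING is the finger opening in mm, from 0 to 87, set as the call begins (- or left out, the last holds). The fingers move at their own pace and stop on an object; the grip force is fixed at half the most. Time passes only in rows, so rows that do not move let the fingers close. It gives the time, the measured TCP pose, the force and the opening at its end, in the units of the state.
- bot.read_state(): the state, without advancing time (a new reading comes with each control period).
- bot.capture(name): name is "scene" or "top" or "wrist"; returns a dict with "color" (420x560x3 uint8, red, green, blue), "intrinsics" (3x3 intrinsics, pixels), "k1" (the pictures are not rectified: a ray, as slopes to the right and down, at radius r is drawn at 1 + k1 r^2 times it, then the intrinsics apply), "pose" (4x4, takes a point from camera to world coordinates). Camera axes: x right, y down, z forward; pixel columns grow to the right and rows downward; lengths in m; the calibration is good to about 2 mm. A picture is of the moment at which its call begins. There is no depth.
- bot.hand_in(): hands the job in, once; it reports no verdict.
The state is a dict: "time_s": time; "joint_positions": joint angles; "qvel": joint speeds; "tau": joint torques, N m; "position": TCP position; "tcp_rot": TCP orientation; "force": force on the tool from outside, world axes, zero at the start; "moment": the same for the moment, N m; "opening": opening from 0.0 (shut) to 1.0 (fully open).
Only numpy, scipy, OpenCV 4.12 (cv2) and the standard library are available. Lean on these libraries where they do the work, as an engineer would, in place of code of your own. Each camera call takes 0.05 s, during which the arm holds its last target.

### The job

The carton is standing in the way in front of the tape dispenser: first set it upright on the green-edged mat and let go of it. Then hold the blue tub under the chute, pushing the red trip paddle back with the tub's leading end until all three rolls of tape have dropped into the tub, and put the tub with the three rolls back upright on the yellow-edged mat. Leave the other things on the bench where they stand.

Things in the scene. Friction and masses are not known exactly. Their poses are not given: they have to be found in the camera images.
- carton: Brown cardboard carton standing in front of the dispenser, in the tub's way: 110 (its x) x 56 (its y) x 95 mm high, about 0.25 kg. Origin: centre of its underside, z up.
- carton_mat: Green-edged square mat, 160 x 160 mm, flat on the bench (no height worth counting), where the carton belongs. Origin: its centre.
- tub: Open blue catch tub, 0.2 kg empty; can be slid on the bench. Origin: centre of its underside, z up, +x its leading end. Floor 160 (x) x 120 mm (y), walls and floor 5 mm, rim 80 mm high. Its back wall starts at x = -80 mm and leans out to -x, 35 deg from vertical; a white grip tab goes on in the same slope.
- tub_grip (a point): Middle of the tub's grip tab: 160 mm behind (-x) the tub's origin, 115 mm up. Tab: 60 mm wide (y), 10 mm thick, leaning 35 deg back from vertical; it goes on 25 mm above this point and 40 mm below it along the slope. It is pinched across its thickness with the tool tilted 35 deg, fingers pointing down and to the tub's +x.
- tub_mat: Yellow-edged mat, 240 (x) x 190 mm (y), flat on the bench, where the tub stands at first and must come back to. Origin: its centre.
- dispenser: Fixed dispenser: chute 64 mm wide sloping 12 deg down to its own -x, on a blue column (110 mm wide) that starts 137 mm behind the lip; open below the chute. Origin: on the bench below the chute's lip; z up; +x from lip to column. A red stop bar before the lip (top at 150 mm, 96 mm long in y) holds the rolls; it swings down when the trip paddle is pushed.
- chute_lip (a point): Middle of the chute's lip, on its upper surface, 125 mm above the bench.
- trip_paddle (a point): Centre of the front face of the red trip paddle: 100 mm wide (y), from 25 to 90 mm above the bench, 67 mm behind (+x of) the lip at rest. It hangs from a pivot 135 mm up, 100 mm behind the lip. The tub's leading wall pushes it back (dispenser's +x) about 25 mm at rim height, with some 6 N; it springs back when let go.
- trip (a joint): Angle of the trip paddle and stop bar in rad: 0 at rest (bar up, rolls held), 0.45 fully pushed; the rolls are let go from about 0.25.
- roll0: Brown roll of packing tape, 48 mm diameter, 50 mm wide, 0.06 kg, axis along its y, origin at its centre; number 1 of 3 in the chute, counted from the lip.
- roll1: Brown roll of packing tape, 48 mm diameter, 50 mm wide, 0.06 kg, axis along its y, origin at its centre; number 2 of 3 in the chute, counted from the lip.
- roll2: Brown roll of packing tape, 48 mm diameter, 50 mm wide, 0.06 kg, axis along its y, origin at its centre; number 3 of 3 in the chute, counted from the lip.
- jar: Bystander: white plastic jar with a red lid, 56 mm diameter, 90 mm high, beside the dispenser. Origin: centre of its underside.
- spray: Bystander: green plastic bottle, 56 mm diameter, 160 mm high, on the other side of the dispenser. Origin: centre of its underside.
- mug: Bystander: white mug, 80 mm diameter, 90 mm high. Origin: centre of its underside.
- punch: Bystander: black and steel desk hole punch, 110 x 60 x 60 mm. Origin: centre of its underside.
- basket: Bystander: brown open pen basket, 160 x 100 x 50 mm. Origin: centre of its underside.
- cutter: Bystander: orange box cutter lying flat, 150 x 30 x 18 mm. Origin: centre of its underside.
- can: Bystander: bare metal can, 66 mm diameter, 110 mm high. Origin: centre of its underside.
There are look-alikes about, which are no part of the job. Leave any grey or turquoise look-alike of the roll0 alone.

How it is judged (in metres and radians):
On the way, in this order (a step that is already met when the one before it is completed fails the run):
1. the carton stands upright on the green-edged mat, let go (horizontal distance between carton and carton_mat below 0.045 m and angle between carton's own z axis and vertical below 0.1 rad and height (world z) of carton below 0.008 m and linear speed of carton below 0.03 m/s and contact force between the fingers and carton below 0.2 N), for 0.2 s.
2. the tub is under the chute and the trip paddle is being pushed (x of tub in the frame of dispenser between -0.06 and 0.06 m and y of tub in the frame of dispenser between -0.05 and 0.05 m and value of joint trip above 0.08 rad), for 0.04 s.
3. all three rolls have dropped into the tub, still under the chute (x of roll0 in the frame of tub between -0.14 and 0.08 m and y of roll0 in the frame of tub between -0.06 and 0.06 m and z of roll0 in the frame of tub between 0.01 and 0.09 m and x of roll1 in the frame of tub between -0.14 and 0.08 m and y of roll1 in the frame of tub between -0.06 and 0.06 m and z of roll1 in the frame of tub between 0.01 and 0.09 m and x of roll2 in the frame of tub between -0.14 and 0.08 m and y of roll2 in the frame of tub between -0.06 and 0.06 m and z of roll2 in the frame of tub between 0.01 and 0.09 m and x of tub in the frame of dispenser between -0.06 and 0.06 m and y of tub in the frame of dispenser between -0.05 and 0.05 m), for 0.1 s.
At the end, for the whole second after the job is handed in: Carton and tub stand upright on the bench, at rest, each centre within 45 mm of the centre of its mat (carton green-edged, tub yellow-edged); all three rolls lie inside the tub; the trip paddle is back at rest (below 0.08 rad) (horizontal distance between carton and carton_mat below 0.045 m and angle between each of carton, tub's own z axis and vertical below 0.1 rad and height (world z) of each of carton, tub below 0.008 m and x of roll0 in the frame of tub between -0.14 and 0.08 m and y of roll0 in the frame of tub between -0.06 and 0.06 m and z of roll0 in the frame of tub between 0.01 and 0.09 m and x of roll1 in the frame of tub between -0.14 and 0.08 m and y of roll1 in the frame of tub between -0.06 and 0.06 m and z of roll1 in the frame of tub between 0.01 and 0.09 m and x of roll2 in the frame of tub between -0.14 and 0.08 m and y of roll2 in the frame of tub between -0.06 and 0.06 m and z of roll2 in the frame of tub between 0.01 and 0.09 m and horizontal distance between tub and tub_mat below 0.045 m and value of joint trip below 0.08 rad and linear speed of each of tub, carton, roll0, roll1, roll2 below 0.02 m/s); the robot touches nothing.
It fails at once if a bystander is shifted more than 40 mm or tipped over (distance of any of jar, spray, mug, punch, basket, cutter, can from where it was at the start of the episode above 0.04 m or angle between any of jar, spray, mug, punch, basket, cutter, can's own z axis and vertical above 0.4 rad).
It also fails if it takes over 72 s, if anything falls off the work surface, if the arm or the gripper's body presses on something with over 40 N, if the wrist force passes 120 N, or if a joint passes its speed limit or range.

## Working session

There is one attempt and no reset: what is moved stays moved. The work goes in short steps, Python scripts to look and compute and a shell command to move; the robot and the scene stay as the last step left them, time stands still between calls to the robot, and variables do not carry over. Pictures are saved under pics/ and viewed, and the job is handed in when it is done.

```bash
ls -la; mkdir -p pics
cat > h.py <<'E'
import numpy as np, cv2
from rig import bot
def snap(name,f):
    c=bot.capture(name); cv2.imwrite('pics/'+f+'.png',c['color'][:,:,::-1]); 
    np.savez('pics/'+f+'.npz',**{k:np.array(v) for k,v in c.items()}); return c
def load(f): return np.load('pics/'+f+'.npz')
def ray(c,uv):
    K=np.array(c['intrinsics']);k1=float(c['k1']);P=np.array(c['pose'])
    d=np.array([(uv[0]-K[0,2])/K[0,0],(uv[1]-K[1,2])/K[1,1]])
    s=d.copy()
    for _ in range(30): s=d/(1+k1*(s@s))
    v=P[:3,:3]@np.array([s[0],s[1],1]); return P[:3,3],v/np.linalg.norm(v)
def onz(c,uv,z=0):
    o,v=ray(c,uv); return o+v*(z-o[2])/v[2]
def tri(*cu):
    A=np.zeros((3,3));b=np.zeros(3);R=[ray(c,u) for c,u in cu]
    for o,v in R:
        M=np.eye(3)-np.outer(v,v);A+=M;b+=M@o
    p=np.linalg.solve(A,b); return p,[np.linalg.norm((np.eye(3)-np.outer(v,v))@(p-o)) for o,v in R]
def proj(c,p):
    K=np.array(c['intrinsics']);k1=float(c['k1']);P=np.array(c['pose'])
    q=P[:3,:3].T@(np.array(p)-P[:3,3]);s=q[:2]/q[2];s=s*(1+k1*(s@s));return np.array([K[0,0]*s[0]+K[0,2],K[1,1]*s[1]+K[1,2]])
E
python3 - <<'E'
from h import *
s=bot.read_state()
for k,v in s.items(): print(k,np.round(np.array(v),3).tolist())
for n in ['scene','top','wrist']:
    c=snap(n,n+'0'); print(n,c['k1'],np.round(c['pose'],3).tolist(),np.round(c['intrinsics'],1).tolist())
E
```

```text
total 12
drwxr-xr-x  3 agent agent 4096 Dec  6 00:19 .
drwxr-xr-x 23 root  root  4096 Dec  6 00:19 ..
drwxr-xr-x  2 agent agent 4096 Dec  6 00:19 pics
time_s 0.0
joint_positions [-84.54, 30.278, 82.155, -0.003, 67.689, -10.227]
qvel [0.067, -0.028, 0.011, 0.05, 0.007, -0.031]
tau [-0.0, -44.004, -17.659, 0.063, 0.058, -0.0]
position [0.169, -0.601, 0.233]
tcp_rot [[-0.0, 0.27, -0.963], [0.002, -0.963, -0.27], [-1.0, -0.002, -0.0]]
force [0.108, 0.605, -0.166]
moment [-0.036, -0.023, 0.081]
opening 0.999
scene -0.017511760515155326 [[-0.148, 0.841, -0.521, 1.143], [0.989, 0.119, -0.09, 0.14], [-0.014, -0.528, -0.849, 1.056], [0.0, 0.0, 0.0, 1.0]] [[400.2, 0.0, 283.1], [0.0, 400.2, 209.6], [0.0, 0.0, 1.0]]
top -0.0562630121958846 [[-0.005, -0.998, 0.059, 0.511], [-1.0, 0.007, 0.022, 0.045], [-0.023, -0.059, -0.998, 1.589], [0.0, 0.0, 0.0, 1.0]] [[521.9, 0.0, 278.2], [0.0, 521.9, 209.8], [0.0, 0.0, 1.0]]
wrist -0.014776555279372406 [[0.271, -0.916, -0.295, 0.25], [-0.963, -0.258, -0.081, -0.578], [-0.002, 0.306, -0.952, 0.385], [0.0, 0.0, 0.0, 1.0]] [[311.2, 0.0, 272.0], [0.0, 311.2, 204.8], [0.0, 0.0, 1.0]]
```

View pics/scene0.png

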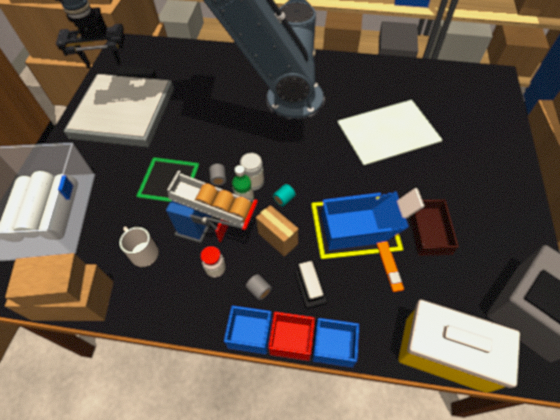

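View pics/top0.png

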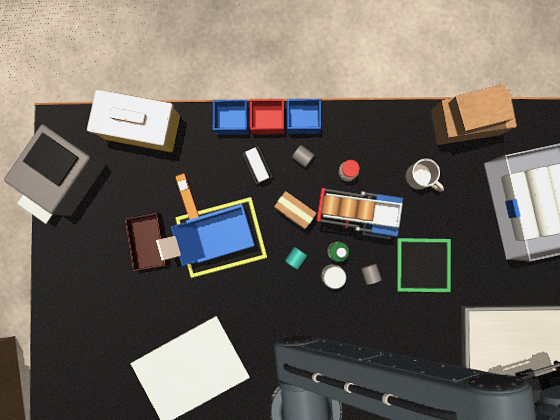

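View pics/wrist0.png

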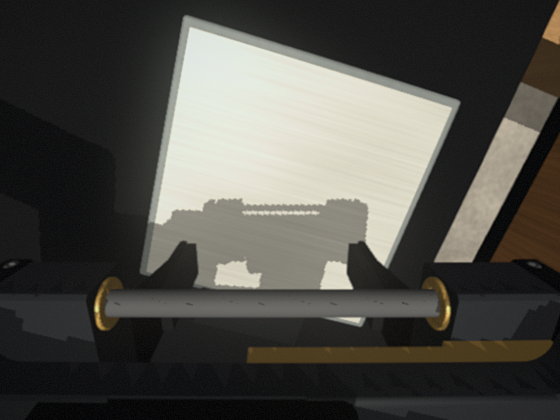

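The top view shows the tub at about (225,235) with its white tab at the left (168,246). The carton is at (296,210), the dispenser bar at (322,205), and the green mat at (424,265). I'll enlarge both views to pick corners.

Run:
```python
from h import *
a=cv2.imread('pics/top0.png'); 
cv2.imwrite('pics/t1.png',cv2.resize(a[150:300,110:290],None,fx=4.4,fy=4,interpolation=cv2.INTER_CUBIC)[:600,:800])
cv2.imwrite('pics/t2.png',cv2.resize(a[150:300,265:465],None,fx=4,fy=4,interpolation=cv2.INTER_CUBIC))
a=cv2.imread('pics/scene0.png'); 
cv2.imwrite('pics/s1.png',cv2.resize(a[140:290,130:330],None,fx=4,fy=4,interpolation=cv2.INTER_CUBIC))
cv2.imwrite('pics/s2.png',cv2.resize(a[150:300,290:470],None,fx=4,fy=4,interpolation=cv2.INTER_CUBIC))
```

```text
(no output)
```

View pics/t1.png

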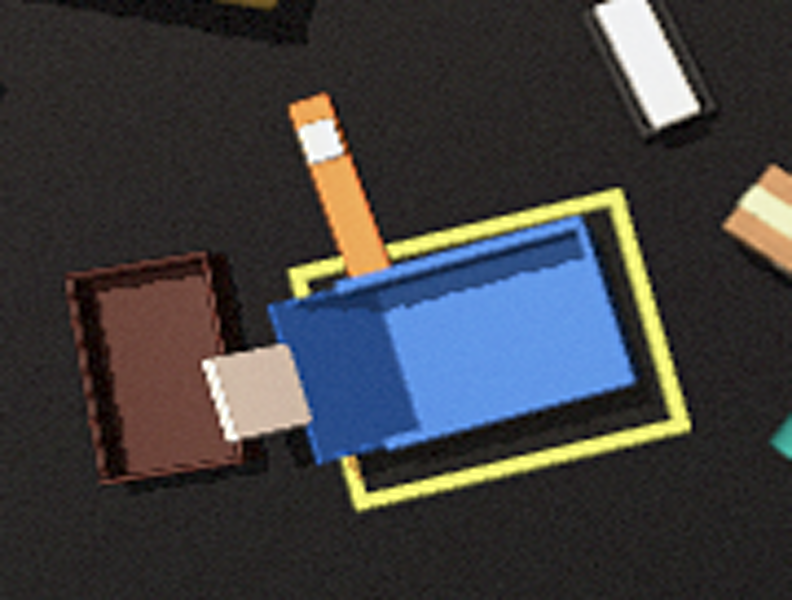

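View pics/t2.png

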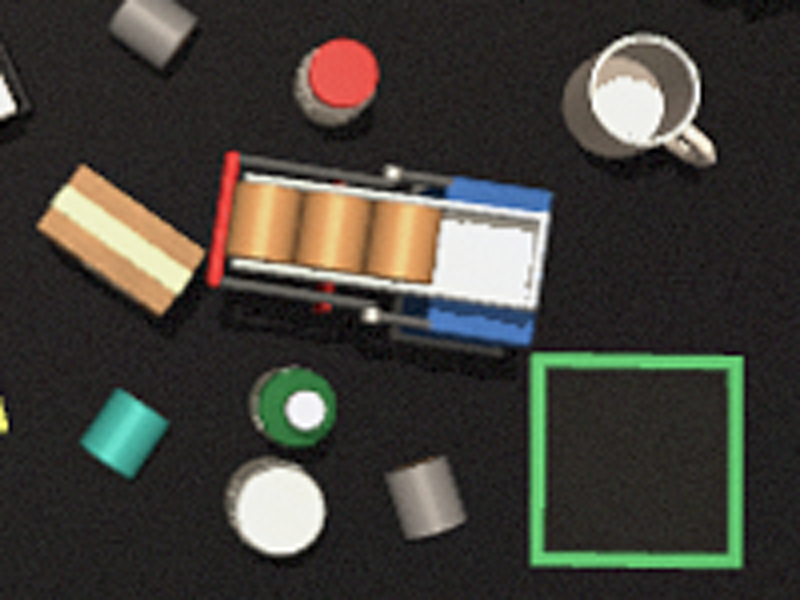

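View pics/s1.png

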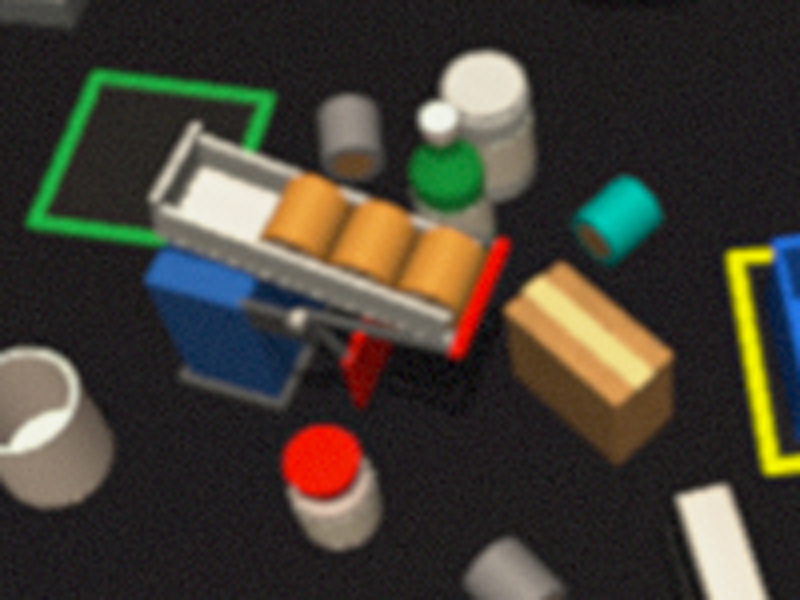

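View pics/s2.png

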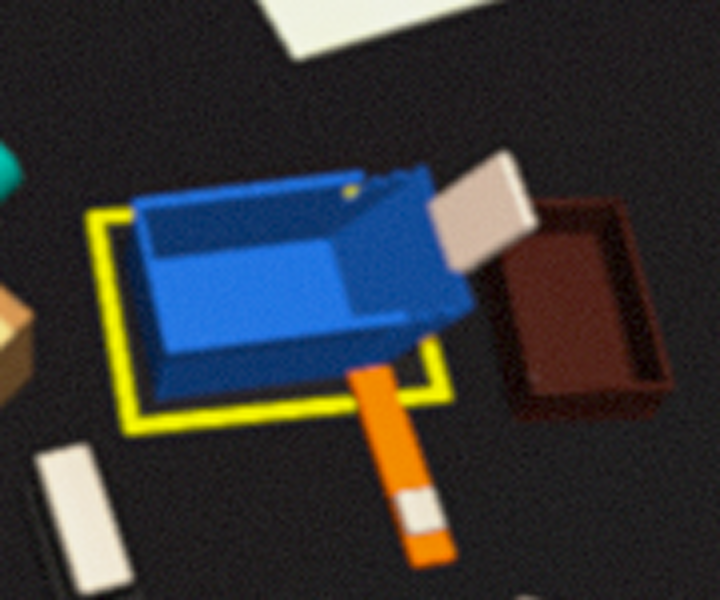

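```bash
cat > m1.py <<'E'
from h import *
T=load('top0');S=load('scene0')
t1=lambda x,y:((x+.5)/4.4-.5+110,(y+.5)/4-.5+150)
t2=lambda x,y:((x+.5)/4-.5+265,(y+.5)/4-.5+150)
s1=lambda x,y:((x+.5)/4-.5+130,(y+.5)/4-.5+140)
s2=lambda x,y:((x+.5)/4-.5+290,(y+.5)/4-.5+150)
def P(n,a,b):
    p,e=tri((T,a),(S,b));print(n,np.round(p*1000,1),np.round(np.array(e)*1000,1));return p
c=[P('carton',t2(*a),s1(*b)) for a,b in [((38,225),(674,355)),((82,165),(617,405)),((205,250),(505,310)),((163,315),(560,263))]]
cc=np.mean(c,0);print('c centre',cc, [np.linalg.norm(c[i]-c[(i+1)%4]) for i in range(4)])
d=(c[2]-c[1]+c[3]-c[0]);print('x ang',np.degrees(np.arctan2(d[1],d[0])))
print('at z=.095',[onz(T,t2(*a),.095)[:2].round(4).tolist() for a in [(38,225),(82,165),(205,250),(163,315)]])
a=P('tubfrontL',t1(583,218),s2(168,352));b=P('tubfrontR',t1(635,380),s2(135,200));
e=P('tabtop1',t1(205,360),s2(537,220));f=P('tabtop2',t1(228,440),s2(508,152))
d=(a+b-e-f)/2;print('tub ang',np.degrees(np.arctan2(d[1],d[0])),'front-tab',np.linalg.norm(d[:2]),np.linalg.norm(a-b),np.linalg.norm(e-f))
h=(a+b)/2;u=d[:2]/np.linalg.norm(d[:2]);print('tub origin from front',h[:2]-.08*u,'grip',h[:2]-.24*u, 'grip from tab', (e+f)[:2]/2+u*.0143)
g=P('bar1',t2(233,153),s1(457,352));k=P('bar2',t2(215,285),s1(505,240));print(np.linalg.norm(g-k))
v=k-g; print('bar dir angle',np.degrees(np.arctan2(v[1],v[0])),'-> disp x', np.degrees(np.arctan2(-v[0],v[1])), np.degrees(np.arctan2(v[0],-v[1])))
P('chute rear1',t2(550,213),s1(155,200)); P('chute rear2',t2(537,308),s1(198,125))
gm=[onz(T,t2(*q),0) for q in [(530,353),(744,356),(742,567),(531,567)]];print('green',np.mean(gm,0),[np.linalg.norm(gm[i]-gm[i-1]) for i in range(4)])
gS=[onz(S,s1(*q),0) for q in [(95,70),(275,93)]];print(gS, gm)
ym=[onz(T,t1(*q),0) for q in [(288,270),(620,190),(690,428),(358,510)]];print('yellow',np.mean(ym,0),[np.linalg.norm(ym[i]-ym[i-1]) for i in range(4)])
d=ym[1]-ym[0];print('ymat ang',np.degrees(np.arctan2(d[1],d[0])))
yS=[onz(S,s2(*q),0) for q in [(85,211),(125,437),(455,400)]];print(np.round(yS,4).tolist(), np.round(ym,4).tolist())
E
python3 m1.py
```

```text
carton [610.2  89.   99.9] [0.8 0.8]
carton [653.2  56.7  99.3] [1.5 1.5]
carton [591.7 -30.9 101.1] [1.7 1.7]
carton [ 5.455e+02 -4.000e-01  9.680e+01] [1.4 1.4]
c centre [0.60017331 0.02860399 0.09925279] [np.float64(0.05383478021332178), np.float64(0.1070749944254356), np.float64(0.05549594771299683), np.float64(0.1104108628968959)]
x ang -125.48750909419401
at z=.095 [[0.6104, 0.09], [0.6534, 0.0582], [0.5917, -0.0295], [0.5453, 0.0009]]
tubfrontL [617.  182.5  83.4] [0.6 0.6]
tubfrontR [499.7 148.2  88.9] [0.6 0.6]
tabtop1 [515.1 417.2 144.6] [0.6 0.6]
tabtop2 [459.4 401.4 142.4] [2. 2.]
tub ang -73.74620460379968 front-tab 0.25412521194083865 0.12229369549955703 0.05799303601554732
tub origin from front [0.535964   0.24214355] grip [0.49118118 0.39574856] grip from tab [0.4912301  0.39558075]
bar1 [655.9 -47.8 150.5] [1. 1.]
bar2 [564.6 -33.9 148.2] [0.4 0.4]
0.09234315192422743
bar dir angle 171.3693547429496 -> disp x 81.3693547429496 -98.6306452570504
chute rear1 [ 608.  -250.8  214.5] [0.2 0.2]
chute rear2 [ 545.4 -240.8  214.3] [0.5 0.5]
green [ 0.43497877 -0.35980642  0.        ] [np.float64(0.1614675054844111), np.float64(0.16288540509582594), np.float64(0.15938603493415346), np.float64(0.1598571241355861)]
[array([ 0.3483379, -0.4415642,  0.       ]), array([ 0.35162526, -0.282033  ,  0.        ])] [array([ 0.51689958, -0.28005371,  0.        ]), array([ 0.51344269, -0.44290243,  0.        ]), array([ 0.35413021, -0.43806063,  0.        ]), array([ 0.35544262, -0.2782089 ,  0.        ])]
yellow [0.52296597 0.2566603  0.        ] [np.float64(0.18994773031229495), np.float64(0.23978860761343895), np.float64(0.18789226268118725), np.float64(0.23845841458646658)]
ymat ang -75.55902894120544
[[0.4565, 0.1104, 0.0], [0.6454, 0.1607, 0.0], [0.5821, 0.3959, 0.0]] [[0.5843, 0.3972, 0.0], [0.6441, 0.165, 0.0], [0.4624, 0.117, 0.0], [0.401, 0.3474, 0.0]]
```

```bash
python3 -m inch '{"dp":[[-17,0,0],[-17,0,0],[-17,0,0],[-17,0,0],[-17,0,0],[-15,0,0],[0,0,0]],"yaw":[-6.5,-6.5,-6.5,-6.5,-6.5,-6.2,0]}' 87
cat >> h.py <<'E'
def go(target,Rt=None):
    s=bot.read_state();R=np.array(s['tcp_rot']);p=np.array(s['position'])
    d=R.T@(np.array(target)-p)*1000
    print('pos',p.round(4),'jaw ang',np.degrees(np.arctan2(R[1,1],R[0,1])).round(2),'dp tool',d.round(1),'F',np.round(s['force'],1),'t',s['time_s'],'op',s['opening'])
    return d
E
python3 -c "
from h import *
u=np.array([np.cos(np.radians(54.4)),np.sin(np.radians(54.4))])
g=np.array([.600,.029])+.022*u; print(g)
go([g[0],g[1],.32])"
```

```text
time_s: 0.73
position: [0.1692, -0.6033, 0.3369]
tcp_rot: [[0.001, 0.814, -0.581], [-0.006, -0.581, -0.814], [-1.0, 0.004, 0.005]]
force: [-0.5, -0.9, 0.3]
opening: 0.999
[0.61280671 0.04688822]
pos [ 0.1692 -0.6033  0.3369] jaw ang -35.5 dp tool [  12.9  -16.5 -787. ] F [-0.5 -0.9  0.3] t 0.7333 op 0.9993095664058576
```

```bash
python3 -m inch '{"dp":[[0,-1,-20],[0,-1,-40],[0,-1,-40],[0,-1,-40],[0,-1,-40],[0,-1,-40],[0,-1,-40],[0,-1,-40],[0,-1,-40],[0,-1,-40],[0,-1,-40],[0,-1,-40],[0,-1,-40],[0,-1,-40],[0,-1,-40],[0,-1,-40],[0,0,-40],[0,0,-30],[0,0,-20],[0,0,0]],"yaw":[0,0,0,0,0,0,0,0,0,0,0,0,0,0,0,0,0,0,0,0]}'
python3 -c "
from h import *
go([.6128,.0469,.32]);snap('wrist','w1')"
```

```text
time_s: 2.4
position: [0.5708, -0.0116, 0.332]
tcp_rot: [[-0.001, 0.814, -0.581], [0.002, -0.581, -0.814], [-1.0, -0.002, -0.001]]
force: [-0.2, -0.1, 0.1]
opening: 1.0
pos [ 0.5708 -0.0116  0.332 ] jaw ang -35.52 dp tool [ 12.1   0.2 -72. ] F [-0.2 -0.1  0.1] t 2.4 op 0.9995828117278951
```

View pics/w1.png

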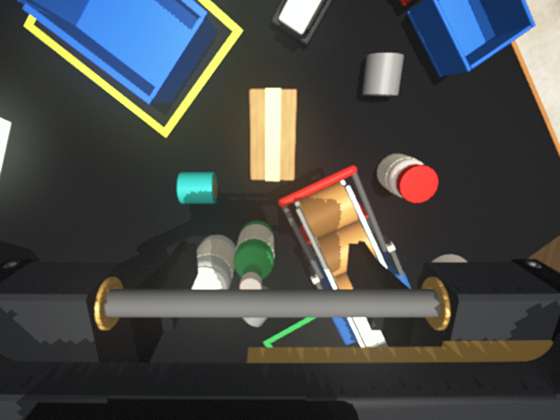

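The wrist view shows the carton top at u 249–297, v 88–181, square to the image. The red bar runs from (281,203) to (356,168). I'll check both against the earlier fixes.

```bash
python3 -c "
from h import *
W=load('w1');T=load('top0')
q=[onz(W,p,.095)[:2] for p in [(249,89),(297,89),(295,181),(250,181)]]
print(np.round(q,4).tolist(),np.mean(q,0)); d=q[0]-q[3]+q[1]-q[2];print(np.degrees(np.arctan2(d[1],d[0])))
t2=lambda x,y:((x+.5)/4-.5+265,(y+.5)/4-.5+150)
for a,b in [((38,225),(249,89)),((82,165),(297,89)),((205,250),(295,181)),((163,315),(250,181)),((233,153),(356,168)),((215,285),(281,203))]:
  p,e=tri((T,t2(*a)),(W,b));print(p.round(4),np.round(e,4))
"
```

```text
[[0.6074, 0.0891], [0.6534, 0.0564], [0.5891, -0.034], [0.5421, -0.0005]] [0.59798128 0.02774628]
54.233023501089
[0.6085 0.0884 0.1158] [0.0011 0.0011]
[0.644  0.057  0.1977] [0.0005 0.0005]
[ 0.5906 -0.0285  0.1176] [0.0002 0.0002]
[0.5449 0.0015 0.1091] [0.0001 0.0001]
[ 0.6553 -0.0466  0.1528] [0.0001 0.0001]
[ 0.565  -0.034   0.1445] [0.0005 0.0005]
```

```bash
python3 -m inch '{"dp":[[0,0,-25],[0,0,-35],[5,0,-11],[20,0,0],[35,0,0],[35,0,0],[35,0,0],[35,0,0],[35,0,0],[30,0,0],[20,0,0],[10,0,0],[7,0,0],[0,0,0],[0,0,0]],"yaw":[0,0,0,0,0,0,0,0,0,0,0,0,0,0,0]}'
python3 -c "
from h import *
go([.612,.0465,.062]);snap('wrist','w2')"
```

```text
time_s: 3.7
position: [0.6113, 0.042, 0.0673]
tcp_rot: [[0.001, 0.813, -0.583], [-0.0, -0.583, -0.813], [-1.0, 0.001, -0.001]]
force: [-1.0, 0.1, -0.2]
opening: 0.997
pos [0.6113 0.042  0.0673] jaw ang -35.66 dp tool [ 5.3 -2.1 -4.1] F [-1.   0.1 -0.2] t 3.7 op 0.9966943065886091
```

View pics/w2.png

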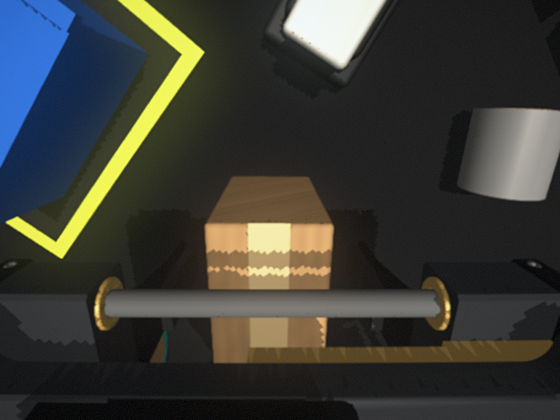

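The carton (205–333) sits centred between the fingers at 60 to 520, so I'll close on it.

```bash
python3 -m inch '{"dp":[[3,0,0],[0,0,0],[0,0,0],[0,0,0],[0,0,0],[0,0,0],[0,0,0],[0,0,0]],"yaw":[0,0,0,0,0,0,0,0]}' 40
python3 -m inch '{"dp":[[-5,0,0],[-10,0,0],[-20,0,0],[-20,0,0]],"yaw":[0,0,0,0]}'
python3 -c "
from h import *
go([.44,.0,.30]);snap('scene','s3')"
```

```text
time_s: 4.42
position: [0.6106, 0.0428, 0.0638]
tcp_rot: [[-0.0, 0.813, -0.582], [0.0, -0.582, -0.813], [-1.0, -0.0, -0.0]]
force: [-1.2, 1.1, 2.9]
opening: 0.64
time_s: 4.75
position: [0.6101, 0.0425, 0.1186]
tcp_rot: [[-0.002, 0.813, -0.582], [0.0, -0.582, -0.813], [-1.0, -0.002, 0.001]]
force: [0.2, -0.3, -2.2]
opening: 0.645
pos [0.6101 0.0425 0.1186] jaw ang -35.62 dp tool [-181.  -113.8  133.8] F [ 0.2 -0.3 -2.2] t 4.75 op 0.6450064914300028
```

View pics/s3.png

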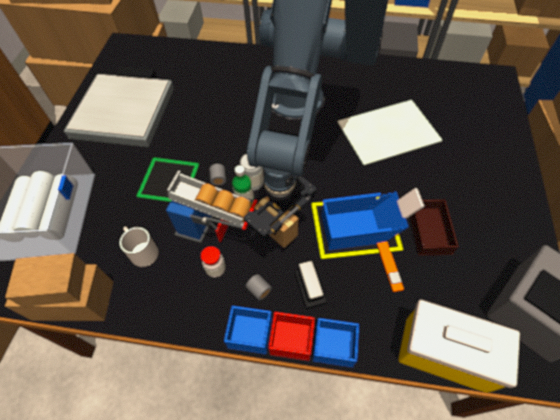

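```bash
python3 -m inch '{"dp":[[-30,0,0],[-38,0,0],[-38,0,0],[-38,0,0],[-30,0,0],[-15,0,0],[0,-15,18],[0,-25,29],[0,-25,29],[0,-25,29],[0,-20,24],[0,-4,5],[0,0,0]],"yaw":[0,0,0,0,0,0,0,0,0,0,0,0,0]}'
python3 -c "
from h import *
go([.444,-.347,.30]);snap('wrist','w4')"
```

```text
time_s: 5.88
position: [0.4376, -0.0, 0.3076]
tcp_rot: [[-0.001, 0.812, -0.583], [0.0, -0.583, -0.812], [-1.0, -0.001, 0.0]]
force: [-0.2, 0.3, -2.4]
opening: 0.64
pos [ 0.4376 -0.      0.3076] jaw ang -35.69 dp tool [  7.6 207.6 278.1] F [-0.2  0.3 -2.4] t 5.8833 op 0.6396500295541234
```

View pics/w4.png

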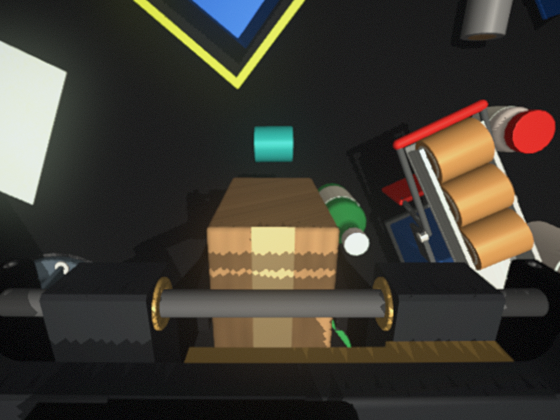

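```bash
python3 -m inch '{"dp":[[0,10,14],[0,18,24],[0,20,27],[0,22,29],[0,22,29],[0,22,29],[0,22,29],[0,22,29],[0,20,27],[0,16,22],[0,10,14],[0,3,5],[0,0,0]],"yaw":[0,0,0,0,0,0,0,0,0,0,0,0,0]}'
python3 -c "
from h import *
go([.444,-.347,.067]);snap('top','t5');snap('scene','s5')"
```

```text
time_s: 7.02
position: [0.4471, -0.3477, 0.3069]
tcp_rot: [[0.0, 0.812, -0.583], [0.001, -0.583, -0.812], [-1.0, -0.0, -0.001]]
force: [0.4, 0.8, -2.8]
opening: 0.647
pos [ 0.4471 -0.3477  0.3069] jaw ang -35.68 dp tool [239.9  -2.8   1.4] F [ 0.4  0.8 -2.8] t 7.0167 op 0.646545098170211
```

View pics/s5.png

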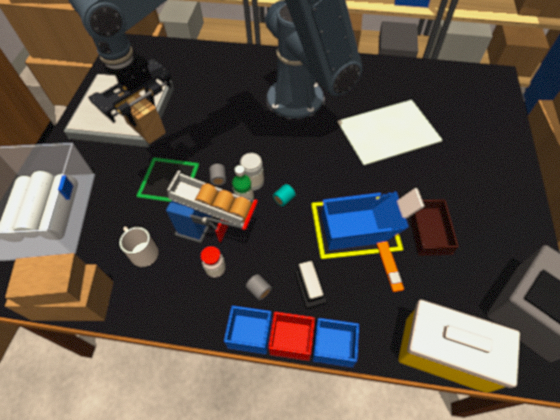

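```bash
python3 -m inch '{"dp":[[15,-1,0],[30,-1,0],[35,0,0],[35,0,0],[35,0,0],[30,0,0],[25,0,0],[15,0,0],[8,0,0],[5,0,0],[3,0,0],[0,0,0],[0,0,0]],"yaw":[0,0,0,0,0,0,0,0,0,0,0,0,0]}'
python3 -c "
from h import *
go([.444,-.347,.064]);snap('scene','s6');snap('top','t6')
a=cv2.imread('pics/s6.png');b=cv2.imread('pics/t6.png')
cv2.imwrite('pics/s6z.png',np.hstack([cv2.resize(a[120:220,90:200],(400,400)),cv2.resize(b[200:310,370:480],(400,400))]))"
```

```text
time_s: 8.2
position: [0.4455, -0.3457, 0.0726]
tcp_rot: [[0.001, 0.813, -0.582], [-0.002, -0.582, -0.813], [-1.0, 0.002, 0.0]]
force: [0.2, -0.4, -2.1]
opening: 0.637
pos [ 0.4455 -0.3457  0.0726] jaw ang -35.59 dp tool [ 8.6 -0.5  2. ] F [ 0.2 -0.4 -2.1] t 8.2 op 0.6365004511648603
```

View pics/s6z.png

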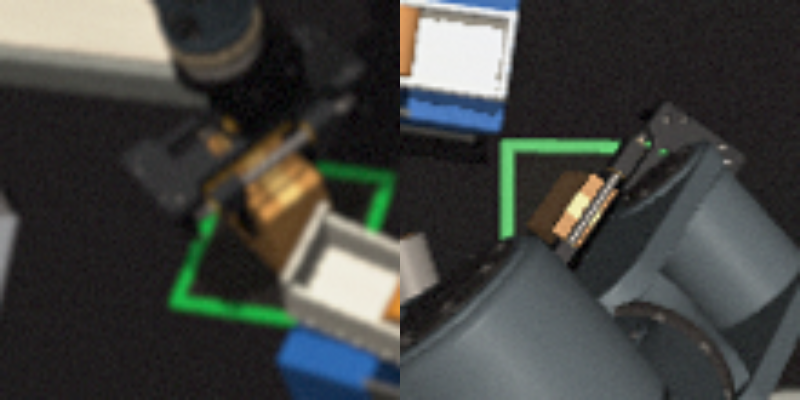

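```bash
python3 -m inch '{"dp":[[4,0,0],[3,0,0],[2,0,0],[0,0,0]],"yaw":[0,0,0,0]}'
python3 -m inch '{"dp":[[1,0,0],[0,0,0],[0,0,0]],"yaw":[0,0,0]}'
```

```text
time_s: 8.63
position: [0.4448, -0.3454, 0.0635]
tcp_rot: [[0.0, 0.813, -0.583], [-0.0, -0.583, -0.813], [-1.0, 0.0, 0.0]]
force: [-0.7, 1.6, 5.8]
opening: 0.642
time_s: 8.88
position: [0.4448, -0.3455, 0.0635]
tcp_rot: [[0.0, 0.813, -0.583], [-0.001, -0.583, -0.813], [-1.0, 0.001, 0.0]]
force: [-2.9, 2.1, 11.9]
opening: 0.642
```

The carton is on the bench, with about 12 N of upward force. I'll release and wait.

```bash
python3 -m inch '{"dp":[[0,0,0],[0,0,0],[0,0,0],[0,0,0],[0,0,0],[0,0,0],[0,0,0],[0,0,0]],"yaw":[0,0,0,0,0,0,0,0]}' 87
python3 -m inch '{"dp":[[-5,0,0],[-15,0,0],[-30,0,0],[-40,0,0],[-40,0,0],[-40,0,0],[-40,0,0],[-25,0,0],[-10,0,0],[0,0,0]],"yaw":[0,0,0,0,0,0,0,0,0,0]}'
python3 -c "
from h import *
go([.44,0,.35]);snap('scene','s7');snap('wrist','w7')"
```

```text
time_s: 9.55
position: [0.4449, -0.3453, 0.0614]
tcp_rot: [[-0.0, 0.813, -0.582], [0.0, -0.582, -0.813], [-1.0, -0.0, -0.0]]
force: [0.5, 0.8, 0.3]
opening: 0.99
time_s: 10.38
position: [0.4458, -0.3463, 0.3097]
tcp_rot: [[0.004, 0.813, -0.582], [-0.005, -0.582, -0.813], [-1.0, 0.006, 0.002]]
force: [0.5, -0.1, -0.1]
opening: 1.0
pos [ 0.4458 -0.3463  0.3097] jaw ang -35.61 dp tool [ -42.1 -206.1 -278.1] F [ 0.5 -0.1 -0.1] t 10.3833 op 1.0002333943485562
```

View pics/s7.png

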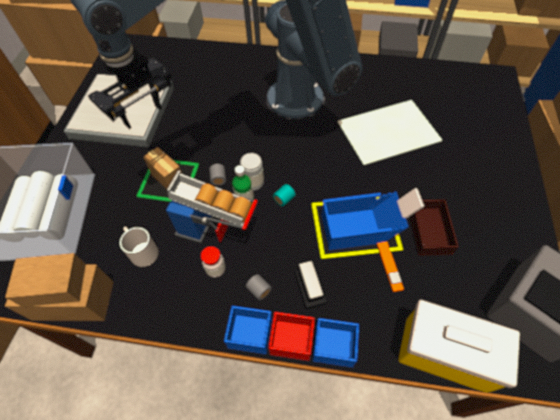

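View pics/w7.png

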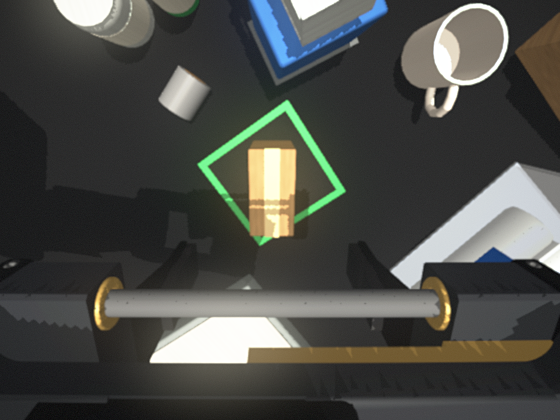

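```bash
python3 -c "
from h import *
W=load('w7')
print(np.mean([onz(W,p,.095) for p in [(249,150),(296,150),(294,237),(249,237)]],0))
print(np.mean([onz(W,p,0) for p in [(287,101),(344,190),(198,165),(260,244)]],0))"
```

```text
[ 0.4324171  -0.36113591  0.095     ]
[ 0.433139   -0.36096699  0.        ]
```

```bash
python3 -c "
from h import *
T=load('top0');S=load('scene0');W=load('w1');W4=load('w4')
t1=lambda x,y:((x+.5)/4.4-.5+110,(y+.5)/4-.5+150)
t2=lambda x,y:((x+.5)/4-.5+265,(y+.5)/4-.5+150)
s1=lambda x,y:((x+.5)/4-.5+130,(y+.5)/4-.5+140)
print('pivHi',tri((T,t2(392,173)),(S,s1(298,318))),tri((T,t2(392,173)),(W,(391,247))))
print('pivLo',tri((T,t2(373,315)),(W,(316,283))),tri((T,t2(373,315)),(W4,(423,237))))
for z in (.135,): print(onz(T,t2(392,173),z),onz(T,t2(373,315),z))
print('jar lid',onz(T,t2(343,73),.09),'spray',onz(T,t2(306,410),.16),'whitejar',onz(T,t2(278,507),.09),'turq',onz(T,t2(124,432),.024),'can/grey up', onz(T,t2(153,30),.024),'punch near',onz(T,t1(715,105),.03),'cutter end',onz(T,t1(367,275),.018),'basket',[onz(T,t1(*q),.05).round(3) for q in [(68,280),(208,255),(103,483),(243,462)]])
"
```

```text
pivHi (array([ 0.64199428, -0.15852406,  0.14431395]), [np.float64(0.0014069402158235047), np.float64(0.0014069402158234717)]) (array([ 0.64150606, -0.15735561,  0.14281972]), [np.float64(0.00020960741001739642), np.float64(0.0002096074100173727)])
pivLo (array([ 0.54281101, -0.1415182 ,  0.15123695]), [np.float64(0.0003347141320446709), np.float64(0.0003347141320444114)]) (array([ 0.54255277, -0.14352899,  0.13880726]), [np.float64(0.0008656490063569753), np.float64(0.0008656490063569854)])
[ 0.64242519 -0.158464    0.135     ] [ 0.54347219 -0.14378881  0.135     ]
jar lid [ 0.71919538 -0.13057938  0.09      ] spray [ 0.47846409 -0.09404763  0.16      ] whitejar [ 0.40794478 -0.08013366  0.09      ] turq [0.45977273 0.02865858 0.024     ] can/grey up [0.7622093  0.00451823 0.024     ] punch near [0.70520621 0.09757462 0.03      ] cutter end [0.5793489  0.33831717 0.018     ] basket [array([0.575, 0.537, 0.05 ]), array([0.594, 0.441, 0.05 ]), array([0.425, 0.511, 0.05 ]), array([0.44 , 0.416, 0.05 ])]
```

```bash
python3 -m inch '{"dp":[[-5,-15,-18],[-5,-20,-27],[0,-20,-27],[0,-22,-29],[0,-22,-29],[0,-22,-29],[0,-22,-29],[0,-20,-27],[0,-20,-27],[0,-15,-20],[0,-8,-12],[0,0,0]],"yaw":[-5.7,-5.7,-5.7,-5.7,-5.7,-5.7,-5.7,-5.7,-5.7,0,0,0]}'
python3 -c "
from h import *
go([.44,0,.35])"
```

```text
time_s: 11.48
position: [0.2855, -0.0514, 0.3147]
tcp_rot: [[-0.005, 0.963, 0.271], [0.003, 0.271, -0.963], [-1.0, -0.004, -0.005]]
force: [1.2, -0.2, 0.4]
opening: 1.001
pos [ 0.2855 -0.0514  0.3147] jaw ang 15.72 dp tool [-35.9 162.5  -7.8] F [ 1.2 -0.2  0.4] t 11.4833 op 1.0011908951542514
```

```bash
python3 -c "
from h import *
go([.469,.473,.31])"
```

```text
pos [ 0.2855 -0.0514  0.3147] jaw ang 15.72 dp tool [   5.6  318.8 -455.1] F [ 1.2 -0.2  0.4] t 11.4833 op 1.0011908951542514
```

```bash
python3 -m inch '{"dp":[[0,15,-22],[0,22,-32],[0,22,-32],[0,22,-32],[0,22,-32],[0,22,-32],[0,22,-32],[0,22,-32],[0,22,-32],[0,22,-32],[0,22,-32],[0,22,-32],[0,22,-32],[1,22,-30],[2,15,-20],[2,3,-4],[0,0,0]],"yaw":[-0.6,0,0,0,0,0,0,0,0,0,0,0,0,0,0,0,0]}'
python3 -c "
from h import *
go([.469,.473,.31]);snap('wrist','w8')"
```

```text
time_s: 12.9
position: [0.4674, 0.4782, 0.3081]
tcp_rot: [[-0.002, 0.96, 0.281], [-0.002, 0.281, -0.96], [-1.0, -0.003, 0.001]]
force: [-0.5, -0.7, -1.3]
opening: 1.0
pos [0.4674 0.4782 0.3081] jaw ang 16.32 dp tool [-1.9  0.   5.4] F [-0.5 -0.7 -1.3] t 12.9 op 1.0001569415690077
```

View pics/w8.png

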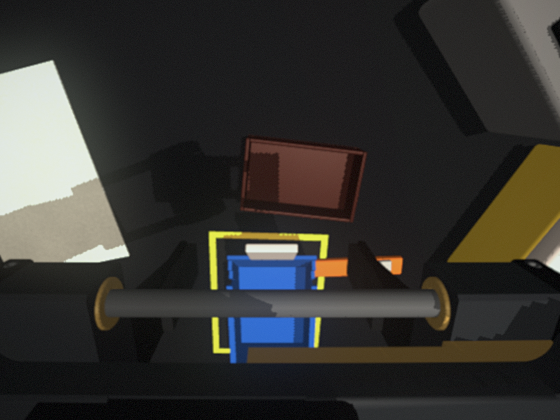

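The tab shows at (246–299, 244–260), partly under the gripper rail. I'll move 120 mm forward for a clear second view.

```bash
python3 -m inch '{"dp":[[0,0,20],[0,0,40],[0,0,40],[0,0,25],[0,0,5],[0,0,0]],"yaw":[0,0,0,0,0,0]}'
python3 -c "
from h import *
go([.469,.473,.31]);snap('wrist','w9')"
```

```text
time_s: 13.45
position: [0.5032, 0.3491, 0.3118]
tcp_rot: [[-0.0, 0.961, 0.276], [-0.0, 0.276, -0.961], [-1.0, -0.001, 0.0]]
force: [-0.2, 0.2, 0.9]
opening: 0.998
pos [0.5032 0.3491 0.3118] jaw ang 16.01 dp tool [   1.7    1.3 -128.5] F [-0.2  0.2  0.9] t 13.45 op 0.9984408159643468
```

View pics/w9.png

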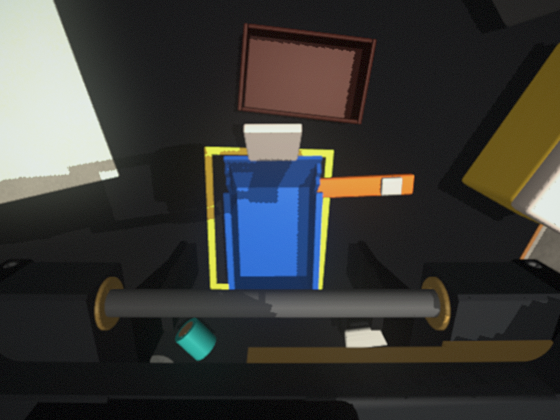

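```bash
python3 -c "
from h import *
T=load('top0');W=load('w9');W8=load('w8')
t1=lambda x,y:((x+.5)/4.4-.5+110,(y+.5)/4-.5+150)
A=[];
for a,b,c in [((301,125),(299,244),(205,360)),((245,125),(246,244),(228,440))]:
  for q in [((W,a),(W8,b)),((W,a),(T,t1(*c))),((W,a),(W8,b),(T,t1(*c)))]:
    p,e=tri(*q);print(p.round(4),np.round(e,4))
for z in (.138,): print([onz(W,p,z).round(4) for p in [(301,125),(245,125)]],[onz(T,t1(*p),z).round(4) for p in [(205,360),(228,440)]])
print('tab bottom z.082',[onz(W,p,.082).round(4) for p in [(299,160),(248,160)]])
print('rim z.08: L/R walls outer',[onz(W,p,.08).round(4) for p in [(325,160),(221,160)]])
print('basket',[onz(W,p,.05).round(4) for p in [(239,109),(362,122)]])
"
```

```text
[0.5147 0.421  0.13  ] [0.0012 0.0012]
[0.5143 0.421  0.1314] [0.001 0.001]
[0.5148 0.4212 0.1307] [0.0014 0.001  0.0005]
[0.4571 0.4045 0.1311] [0.0004 0.0004]
[0.4585 0.405  0.1363] [0.0007 0.0007]
[0.4578 0.4053 0.1333] [0.0005 0.0012 0.0014]
[array([0.5127, 0.4209, 0.138 ]), array([0.458 , 0.4052, 0.138 ])] [array([0.5152, 0.4196, 0.138 ]), array([0.4593, 0.4045, 0.138 ])]
tab bottom z.082 [array([0.5288, 0.3785, 0.082 ]), array([0.4684, 0.3611, 0.082 ])]
rim z.08: L/R walls outer [array([0.56  , 0.3871, 0.08  ]), array([0.4361, 0.3515, 0.08  ])]
basket [array([0.4399, 0.4151, 0.05  ]), array([0.5961, 0.4435, 0.05  ])]
```

```bash
python3 -m inch '{"dp":[[0,0,-20],[0,0,-24],[30,0,-4],[35,0,0],[35,0,0],[35,0,0],[20,0,0],[0,0,0]],"yaw":[0,0,0,0,0,0,0,0]}' 87
python3 -c "
from h import *
go([.4914,.3951,.104]);snap('wrist','w10')"
```

```text
time_s: 14.17
position: [0.4851, 0.3975, 0.1511]
tcp_rot: [[-0.01, 0.959, 0.282], [-0.005, 0.282, -0.959], [-1.0, -0.011, 0.002]]
force: [-0.3, -0.4, -0.1]
opening: 1.003
pos [0.4851 0.3975 0.1511] jaw ang 16.37 dp tool [47.1  5.9  4. ] F [-0.3 -0.4 -0.1] t 14.1667 op 1.0033986570325293
```

View pics/w10.png

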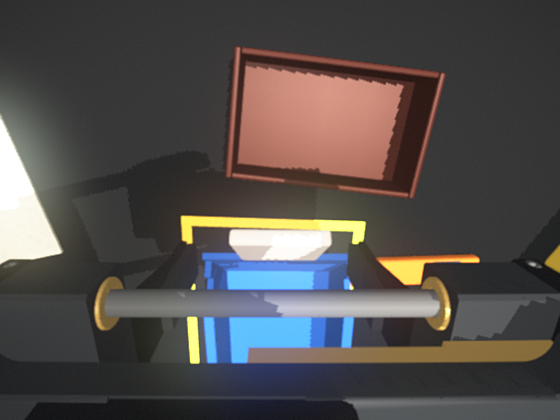

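```bash
python3 -m inch '{"dp":[[12,5,3],[20,0,0],[10,0,0],[5,0,0],[0,0,0],[0,0,0]],"yaw":[0,0,0,0,0,0]}' 87
python3 -c "
from h import *
go([.4914,.3951,.104]);snap('wrist','w11')"
```

```text
time_s: 14.72
position: [0.4954, 0.3971, 0.1103]
tcp_rot: [[0.001, 0.96, 0.281], [0.001, 0.281, -0.96], [-1.0, 0.001, -0.0]]
force: [0.3, -0.5, 0.6]
opening: 1.002
pos [0.4954 0.3971 0.1103] jaw ang 16.29 dp tool [ 6.3 -4.4  0.8] F [ 0.3 -0.5  0.6] t 14.7167 op 1.0020764814315042
```

View pics/w11.png

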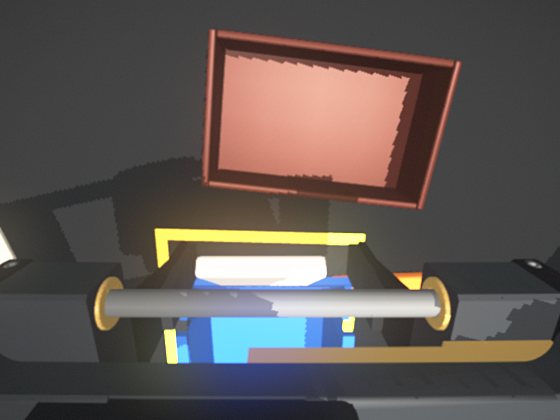

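```bash
python3 -m inch '{"dp":[[5,-4,1],[0,0,0],[0,0,0]],"yaw":[0,0,0]}' 87
python3 -m inch '{"dp":[[0,0,0],[0,0,0],[0,0,0],[0,0,0],[0,0,0],[0,0,0],[0,0,0]],"yaw":[0,0,0,0,0,0,0]}' 45
python3 -c "
from h import *
go([.4914,.3951,.104]);snap('wrist','w12');snap('top','t12');snap('scene','s12')"
```

```text
time_s: 15.02
position: [0.4909, 0.3945, 0.1047]
tcp_rot: [[-0.0, 0.96, 0.281], [-0.0, 0.281, -0.96], [-1.0, -0.0, 0.0]]
force: [0.5, -0.1, 0.5]
opening: 0.996
time_s: 15.6
position: [0.4913, 0.3947, 0.1046]
tcp_rot: [[-0.0, 0.96, 0.28], [0.0, 0.28, -0.96], [-1.0, -0.0, -0.0]]
force: [-0.2, 0.6, -0.4]
opening: 0.684
pos [0.4913 0.3947 0.1046] jaw ang 16.28 dp tool [ 0.6  0.2 -0.4] F [-0.2  0.6 -0.4] t 15.6 op 0.6840731232210374
```

View pics/w12.png

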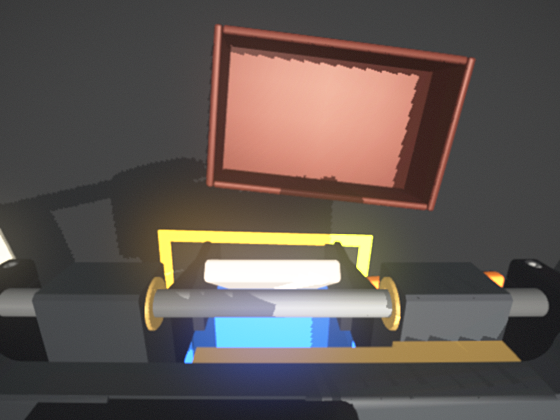

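View pics/s12.png

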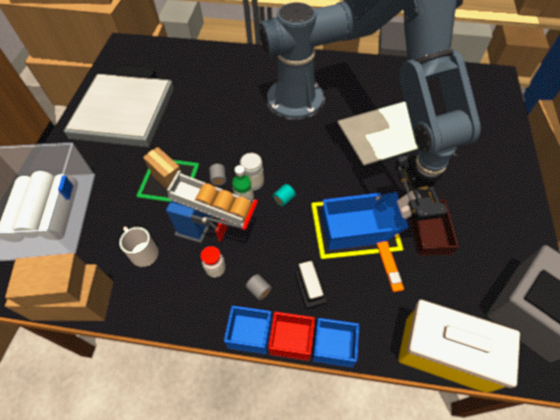

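```bash
cat > plan.py <<'E'
import numpy as np
from scipy.interpolate import PchipInterpolator
from h import bot
TH=-98.6; LIP=np.array([.6079,-.0522])
def x(a): a=np.radians(a);return np.array([np.cos(a),np.sin(a)])
def y(a): return x(a+90)
L=.1585
def now():
    s=bot.read_state();R=np.array(s['tcp_rot']);p=np.array(s['position'])
    a=np.degrees(np.arctan2(R[1,1],R[0,1]))-90
    o=p[:2]+L*x(a);d=o-LIP
    print('t',round(s['time_s'],2),'tub disp x,y,ang',(d@x(TH)).round(4),(d@y(TH)).round(4),round(a-TH,2),'world',o.round(4),round(a,2),'z',p[2].round(4),'F',np.round(s['force'],1),'op',round(s['opening'],3))
    return p,a
def rows(wps,n,z=None):
    # wps list of (dx,dy,ang) in disp frame ; first = current
    p,a=now();o=p[:2]+L*x(a);d=o-LIP
    W=np.array([[d@x(TH),d@y(TH),a-TH]]+list(wps)); s=np.r_[0,np.cumsum(np.linalg.norm(np.diff(W[:,:2],axis=0),axis=1))]
    f=PchipInterpolator(s,W); tt=np.linspace(0,1,n+1); u=s[-1]*(tt*tt*(3-2*tt))
    dps=[];yw=[];P=p[:2].copy();A=a
    for q in u[1:]:
        w=f(q);a2=TH+w[2];o=LIP+w[0]*x(TH)+w[1]*y(TH);P2=o-L*x(a2)
        # tool y = y(A) dir? tool y=(cos j,sin j), j=A+90 ; tool z=(sin j,-cos j)=x(A)
        d=(P2-P)*1000
        r=[0,int(round(d@y(A))),int(round(d@x(A)))]; t=round(-(a2-A),1)
        P=P+(r[1]*y(A)+r[2]*x(A))/1000; A=A-t
        dps.append(r);yw.append(t)
    print(dps);print(yw)
E
python3 -c "
from plan import *
rows([(-.19,-.065,14),(-.10,-.02,4),(-.06,-.005,0)],20)"
```

```text
t 15.75 tub disp x,y,ang -0.2807 -0.1154 24.88 world [0.5358 0.2426] -73.72 z 0.1046 F [-0.3  0.3  0.6] op 0.683
[[0, 1, 2], [0, 2, 5], [0, 3, 8], [0, 4, 11], [0, 6, 12], [0, 6, 15], [0, 8, 16], [0, 8, 17], [0, 9, 18], [0, 10, 18], [0, 10, 18], [0, 10, 17], [0, 10, 17], [0, 10, 15], [0, 8, 14], [0, 8, 13], [0, 6, 10], [0, 4, 8], [0, 3, 5], [0, 1, 1]]
[np.float64(0.2), np.float64(0.5), np.float64(0.9), np.float64(1.2), np.float64(1.3), np.float64(1.6), np.float64(1.7), np.float64(1.8), np.float64(1.8), np.float64(1.9), np.float64(1.9), np.float64(1.8), np.float64(1.7), np.float64(1.6), np.float64(1.4), np.float64(1.2), np.float64(1.0), np.float64(0.7), np.float64(0.5), np.float64(0.2)]
```

```bash
python3 -m inch '{"dp":[[0,1,2],[0,2,5],[0,3,8],[0,4,11],[0,6,12],[0,6,15],[0,8,16],[0,8,17],[0,9,18],[0,5,9],[0,1,2],[0,0,0]],"yaw":[0.2,0.5,0.9,1.2,1.3,1.6,1.7,1.8,1.8,1.0,0.2,0]}'
python3 -c "
from plan import *
from h import *
snap('scene','s13');rows([(-.16,-.045,10),(-.10,-.02,4),(-.06,-.005,0)],14)"
```

```text
time_s: 16.75
position: [0.5661, 0.2899, 0.1045]
tcp_rot: [[0.001, 0.998, 0.07], [-0.001, 0.07, -0.998], [-1.0, 0.001, 0.001]]
force: [1.4, -1.9, 0.3]
opening: 0.685
t 16.8 tub disp x,y,ang -0.178 -0.0584 12.7 world [0.5768 0.1325] -85.9 z 0.1045 F [ 0.1 -1.4 -0.4] op 0.688
[[0, 2, 2], [0, 4, 5], [0, 6, 7], [0, 7, 10], [0, 7, 11], [0, 6, 13], [0, 7, 14], [0, 7, 13], [0, 7, 13], [0, 7, 12], [0, 6, 10], [0, 4, 7], [0, 4, 5], [0, 1, 2]]
[np.float64(0.2), np.float64(0.7), np.float64(1.0), np.float64(1.2), np.float64(1.2), np.float64(1.2), np.float64(1.2), np.float64(1.2), np.float64(1.2), np.float64(1.2), np.float64(1.0), np.float64(0.7), np.float64(0.5), np.float64(0.2)]
```

View pics/s13.png

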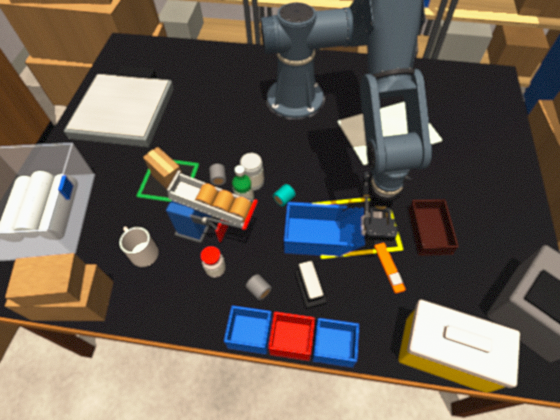

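The tub is sliding with the hand, with its front edge near (288,228), and nothing else has been touched. I'll continue.

```bash
python3 -m inch '{"dp":[[0,2,2],[0,4,5],[0,6,7],[0,7,10],[0,7,11],[0,6,13],[0,7,14],[0,7,13],[0,7,13],[0,7,12],[0,6,10],[0,4,7],[0,4,5],[0,1,2],[0,0,0]],"yaw":[0.2,0.7,1,1.2,1.2,1.2,1.2,1.2,1.2,1.2,1,0.7,0.5,0.2,0]}'
python3 -c "
from plan import *
from h import *
now();snap('scene','s14');snap('top','t14');
a=cv2.imread('pics/s14.png');b=cv2.imread('pics/t14.png')
cv2.imwrite('pics/s14z.png',np.hstack([cv2.resize(a[150:290,160:400],(400,400*140//240)),cv2.resize(b[150:290,180:420],(400,400*140//240))]))"
```

```text
time_s: 18.05
position: [0.6358, 0.1648, 0.1046]
tcp_rot: [[0.001, 0.989, -0.15], [-0.001, -0.15, -0.989], [-1.0, 0.001, 0.001]]
force: [1.0, -0.4, 0.4]
opening: 0.682
t 18.05 tub disp x,y,ang -0.0602 -0.0049 -0.01 world [0.612  0.0081] -98.61 z 0.1046 F [ 1.  -0.4  0.4] op 0.682
```

View pics/s14z.png

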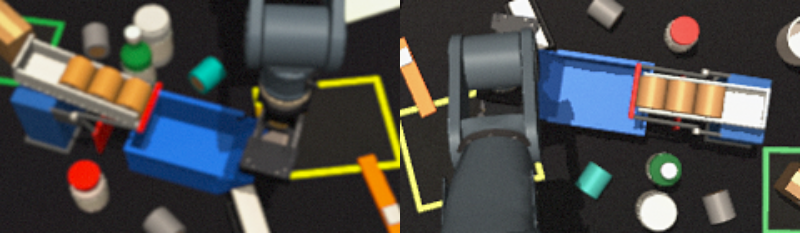

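```bash
python3 -m inch '{"dp":[[0,0,4],[0,0,8],[0,0,10],[0,0,10],[0,0,8],[0,0,4],[0,0,3],[0,0,3],[0,0,3],[0,0,3],[0,0,3],[0,0,3],[0,0,3],[0,0,2],[0,0,0]],"yaw":[0,0,0,0,0,0,0,0,0,0,0,0,0,0,0]}'
python3 -c "
from plan import *
from h import *
now();snap('scene','s15');snap('top','t15');now()
a=cv2.imread('pics/s15.png');b=cv2.imread('pics/t15.png')
cv2.imwrite('pics/s15z.png',np.hstack([cv2.resize(a[150:290,160:400],(400,400*140//240)),cv2.resize(b[150:290,180:420],(400,400*140//240))]))"
```

```text
time_s: 19.4
position: [0.6254, 0.1003, 0.1046]
tcp_rot: [[0.0, 0.989, -0.15], [0.002, -0.15, -0.989], [-1.0, 0.0, -0.002]]
force: [1.9, 5.2, 1.3]
opening: 0.688
t 19.4 tub disp x,y,ang 0.0051 -0.0056 -0.04 world [ 0.6016 -0.0564] -98.64 z 0.1046 F [1.9 5.2 1.3] op 0.688
t 19.5 tub disp x,y,ang 0.0052 -0.0055 -0.01 world [ 0.6017 -0.0566] -98.61 z 0.1046 F [1.5 3.8 5. ] op 0.687
```

View pics/s15z.png

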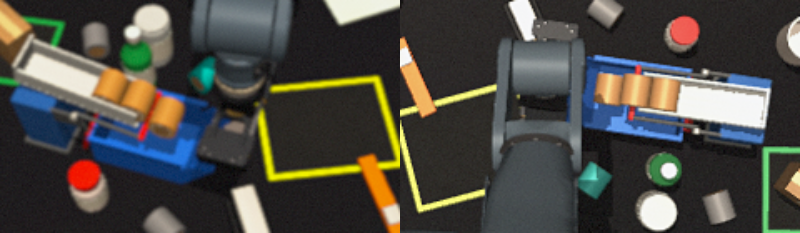

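The bar is down and the rolls are moving into the tub. I'll hold still.

```bash
python3 -m inch '{"dp":[[0,0,0],[0,0,0],[0,0,0],[0,0,0],[0,0,0],[0,0,0],[0,0,0],[0,0,0],[0,0,0],[0,0,0],[0,0,0],[0,0,0]],"yaw":[0,0,0,0,0,0,0,0,0,0,0,0]}'
python3 -c "
from plan import *
from h import *
now();snap('scene','s16');snap('top','t16')
a=cv2.imread('pics/s16.png');b=cv2.imread('pics/t16.png')
cv2.imwrite('pics/s16z.png',np.vstack([cv2.resize(a[150:290,160:400],(480,280),interpolation=2),cv2.resize(b[150:290,180:420],(480,280),interpolation=2)]))"
```

```text
time_s: 20.5
position: [0.6255, 0.0997, 0.1049]
tcp_rot: [[0.001, 0.989, -0.15], [0.001, -0.15, -0.989], [-1.0, 0.001, -0.001]]
force: [0.3, 5.7, 3.2]
opening: 0.689
t 20.5 tub disp x,y,ang 0.0057 -0.0055 -0.05 world [ 0.6016 -0.057 ] -98.65 z 0.1049 F [0.3 5.7 3.2] op 0.689
```

View pics/s16z.png

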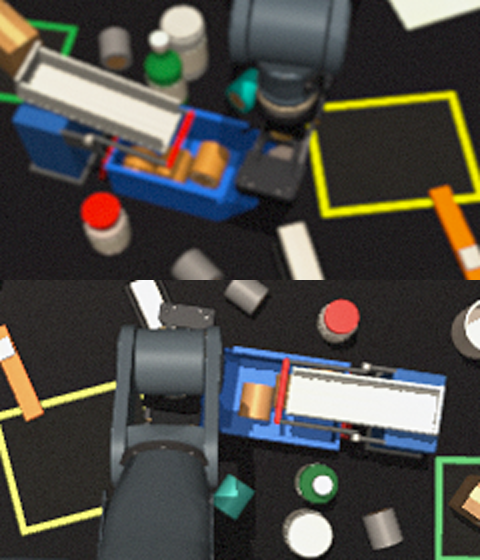

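```bash
python3 -c "
from h import *
a=cv2.imread('pics/s16.png')
cv2.imwrite('pics/s16y.png',cv2.resize(a[195:265,205:305],(800,560),interpolation=2))"
```

```text
(no output)
```

View pics/s16y.png

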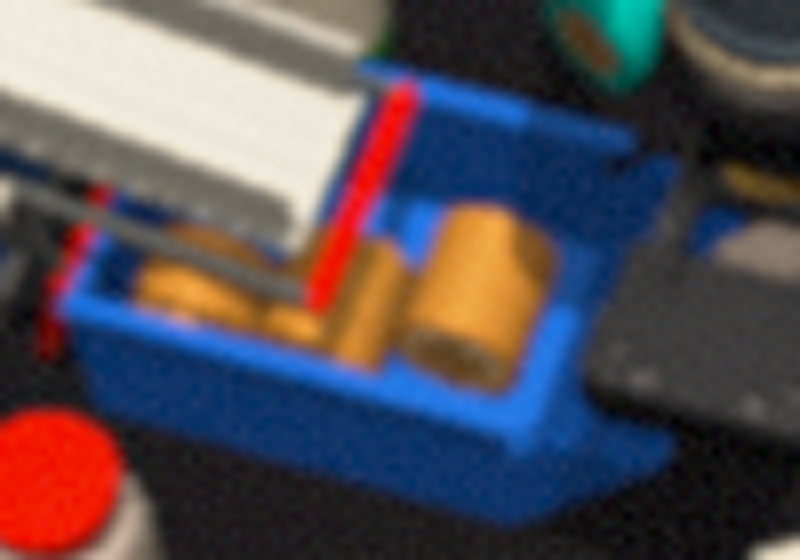

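All three rolls lie in the tub, in the zoomed scene at about (190,290), (330,300) and (480,300), and the chute is empty. Next I'll back out.

```bash
python3 -m inch '{"dp":[[0,0,-1],[0,0,-2],[0,0,-4],[0,0,-5],[0,0,-6],[0,0,-7],[0,0,-8],[0,0,-8],[0,0,-8],[0,0,-7],[0,0,-5],[0,0,-3],[0,0,-2],[0,0,-1],[0,0,0]],"yaw":[0,0,0,0,0,0,0,0,0,0,0,0,0,0,0]}'
python3 -c "
from plan import *
rows([(-.10,-.02,4),(-.178,-.058,12.7)],16)"
```

```text
time_s: 21.85
position: [0.6353, 0.1658, 0.1046]
tcp_rot: [[-0.0, 0.989, -0.15], [0.0, -0.15, -0.989], [-1.0, -0.0, -0.0]]
force: [-1.1, -2.0, 1.5]
opening: 0.683
t 21.85 tub disp x,y,ang -0.0612 -0.0056 -0.01 world [0.6115 0.0091] -98.61 z 0.1046 F [-1.1 -2.   1.5] op 0.683
[[0, -1, -1], [0, -2, -4], [0, -4, -6], [0, -5, -8], [0, -5, -9], [0, -7, -10], [0, -7, -11], [0, -7, -11], [0, -7, -12], [0, -7, -11], [0, -6, -10], [0, -6, -9], [0, -5, -8], [0, -3, -6], [0, -3, -4], [0, -1, -1]]
[np.float64(-0.1), np.float64(-0.4), np.float64(-0.6), np.float64(-0.8), np.float64(-1.0), np.float64(-1.0), np.float64(-1.2), np.float64(-1.1), np.float64(-1.2), np.float64(-1.2), np.float64(-1.1), np.float64(-1.0), np.float64(-0.8), np.float64(-0.6), np.float64(-0.5), np.float64(-0.1)]
```

```bash
python3 -m inch '{"dp":[[0,-1,-1],[0,-2,-4],[0,-4,-6],[0,-5,-8],[0,-5,-9],[0,-7,-10],[0,-7,-11],[0,-7,-11],[0,-7,-12],[0,-7,-11],[0,-6,-10],[0,-6,-9],[0,-5,-8],[0,-3,-6],[0,-3,-4],[0,-1,-1],[0,0,0]],"yaw":[-0.1,-0.4,-0.6,-0.8,-1,-1,-1.2,-1.1,-1.2,-1.2,-1.1,-1,-0.8,-0.6,-0.5,-0.1,0]}'
python3 -c "
from plan import *
from h import *
snap('scene','s17')
rows([(-.24,-.095,20),(-.283,-.123,24.9)],16)"
```

```text
time_s: 23.27
position: [0.5654, 0.2905, 0.1048]
tcp_rot: [[0.0, 0.997, 0.071], [0.001, 0.071, -0.997], [-1.0, 0.0, -0.001]]
force: [-0.5, 0.1, 2.8]
opening: 0.684
t 23.32 tub disp x,y,ang -0.1778 -0.0585 12.65 world [0.5767 0.1323] -85.95 z 0.1049 F [0.1 1.1 3.4] op 0.686
[[0, -1, -1], [0, -2, -4], [0, -3, -6], [0, -5, -8], [0, -5, -9], [0, -6, -10], [0, -5, -10], [0, -6, -12], [0, -6, -11], [0, -5, -11], [0, -5, -10], [0, -4, -9], [0, -4, -8], [0, -3, -6], [0, -1, -4], [0, -1, -1]]
[np.float64(-0.1), np.float64(-0.5), np.float64(-0.6), np.float64(-0.8), np.float64(-1.0), np.float64(-1.0), np.float64(-1.2), np.float64(-1.1), np.float64(-1.2), np.float64(-1.0), np.float64(-1.0), np.float64(-0.9), np.float64(-0.8), np.float64(-0.6), np.float64(-0.3), np.float64(-0.1)]
```

View pics/s17.png

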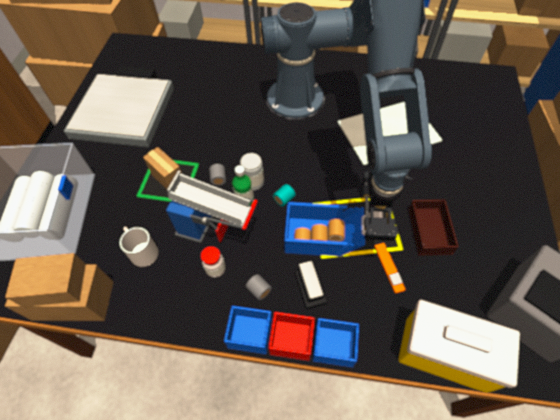

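The three rolls are in the tub (300–345, 230), and the bar and paddle have sprung back. I'll continue onto the mat.

```bash
python3 -m inch '{"dp":[[0,-1,-1],[0,-2,-4],[0,-3,-6],[0,-5,-8],[0,-5,-9],[0,-6,-10],[0,-5,-10],[0,-6,-12],[0,-6,-11],[0,-5,-11],[0,-5,-10],[0,-4,-9],[0,-4,-8],[0,-3,-6],[0,-1,-4],[0,-1,-1],[0,0,0]],"yaw":[-0.1,-0.5,-0.6,-0.8,-1,-1,-1.2,-1.1,-1.2,-1,-1,-0.9,-0.8,-0.6,-0.3,-0.1,0]}'
python3 -m inch '{"dp":[[0,0,0],[0,0,0]],"yaw":[0,0]}'
python3 -c "
from plan import *
from h import *
now();snap('scene','s18');snap('top','t18');snap('wrist','w18')"
```

```text
time_s: 24.73
position: [0.4837, 0.398, 0.1047]
tcp_rot: [[-0.0, 0.96, 0.281], [0.001, 0.281, -0.96], [-1.0, -0.0, -0.001]]
force: [-0.4, -0.1, 2.8]
opening: 0.682
time_s: 24.9
position: [0.4838, 0.3978, 0.1049]
tcp_rot: [[-0.001, 0.96, 0.28], [0.001, 0.28, -0.96], [-1.0, -0.0, -0.001]]
force: [-0.8, 0.6, 2.0]
opening: 0.689
t 24.9 tub disp x,y,ang -0.2826 -0.1234 24.83 world [0.5281 0.2457] -73.77 z 0.1049 F [-0.8  0.6  2. ] op 0.689
```

View pics/s18.png

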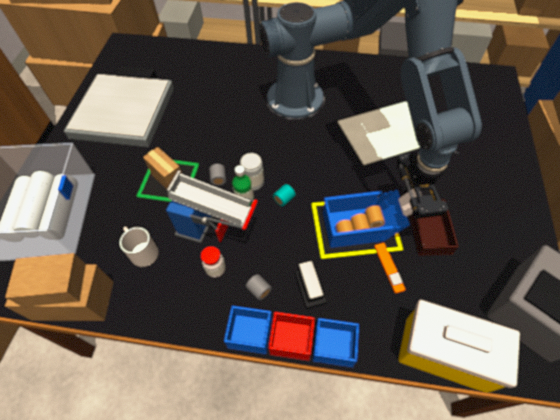

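View pics/t18.png

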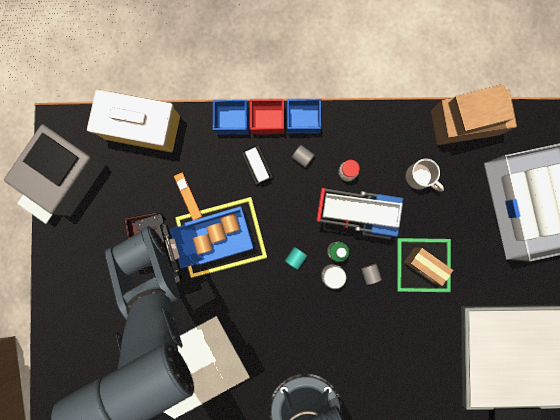

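```bash
python3 -m inch '{"dp":[[0,0,0],[0,0,0],[0,0,0],[0,0,0],[0,0,0],[0,0,0],[0,0,0]],"yaw":[0,0,0,0,0,0,0]}' 87
python3 -m inch '{"dp":[[-5,0,0],[-15,0,0],[-30,0,0],[-40,0,0],[-40,0,0],[-30,0,0],[-10,0,0],[0,0,-20],[0,0,-40],[0,0,-40],[0,0,-20],[0,0,0],[0,0,0],[0,0,0],[0,0,0]],"yaw":[0,0,0,0,0,0,0,0,0,0,0,0,0,0,0]}'
python3 -c "
from plan import *
from h import *
now();snap('scene','s19');snap('top','t19')
a=cv2.imread('pics/s19.png');b=cv2.imread('pics/t19.png')
cv2.imwrite('pics/s19z.png',np.vstack([cv2.resize(a[140:290,130:470],(680,300),interpolation=2),cv2.resize(b[150:300,120:460],(680,300),interpolation=2)]))
cv2.imwrite('pics/t19z.png',cv2.resize(b[180:300,110:270],(800,600),interpolation=2))"
```

```text
time_s: 25.63
position: [0.4839, 0.3975, 0.1044]
tcp_rot: [[-0.0, 0.96, 0.28], [-0.0, 0.28, -0.96], [-1.0, -0.0, 0.0]]
force: [0.3, 0.7, -0.8]
opening: 0.99
time_s: 26.88
position: [0.4506, 0.5114, 0.2741]
tcp_rot: [[-0.001, 0.96, 0.279], [-0.001, 0.279, -0.96], [-1.0, -0.001, 0.001]]
force: [-0.4, 0.4, 0.7]
opening: 1.001
t 26.88 tub disp x,y,ang -0.3898 -0.1733 24.81 world [0.4948 0.3592] -73.79 z 0.2741 F [-0.4  0.4  0.7] op 1.001
```

View pics/s19z.png

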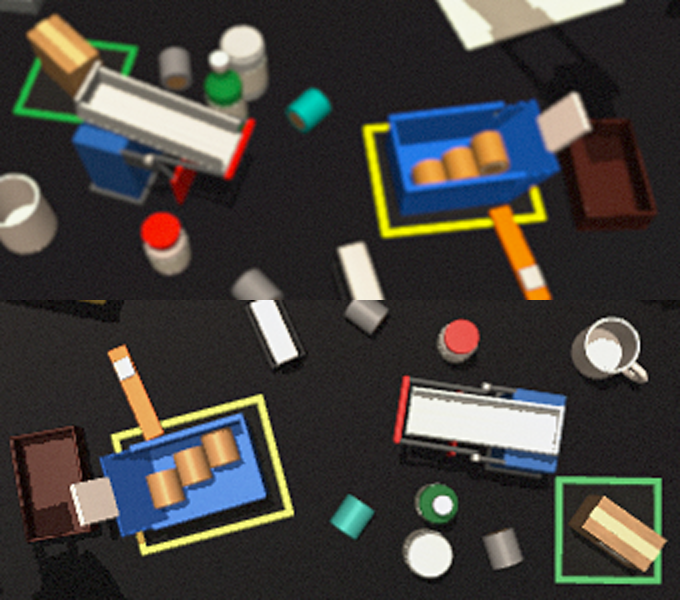

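View pics/t19z.png

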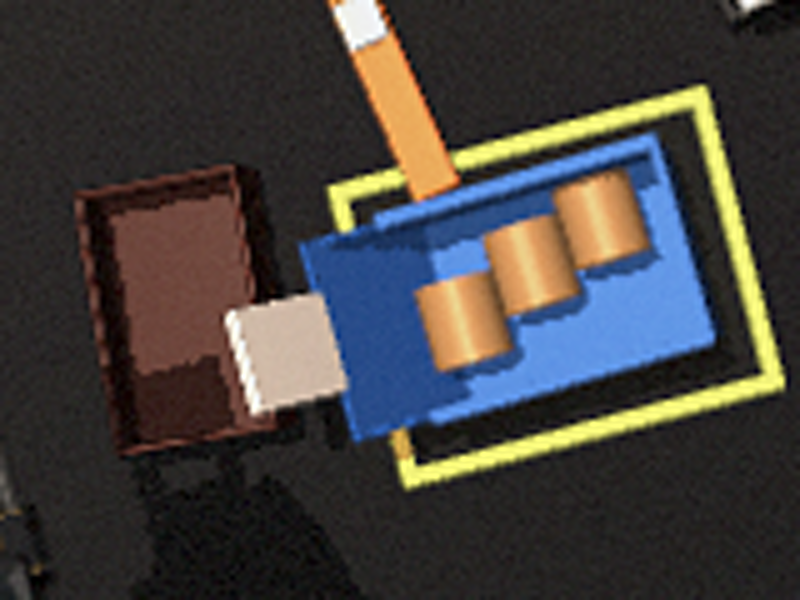

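```bash
python3 -c "
from h import *
T=load('t19');f=lambda x,y:((x+.5)/5-.5+110,(y+.5)/5-.5+180)
a=onz(T,f(655,135),.08);b=onz(T,f(715,345),.08);h=(a+b)/2;e=(a-b)[:2];e/=np.linalg.norm(e);u=np.array([e[1],-e[0]])
o=h[:2]-.08*u;print('tub',o,np.linalg.norm(a-b),'ang',np.degrees(np.arctan2(u[1],u[0])))
m=np.mean([onz(T,f(*q),0) for q in [(328,187),(705,88),(785,385),(405,490)]],0);print('mat',m,np.linalg.norm(o-m[:2]))
for n in ('top','scene'):
  c=snap(n,n+'20')
  r=load({'top':'t19','scene':'s19'}[n])['color'];d=np.abs(r.astype(int)-c['color']).max(2);print(n,(d>60).sum())
d=np.abs(load('top0')['color'].astype(int)-load('top20')['color']).max(2)>70
for i,nm,x0,x1,y0,y1 in [(0,'cutter',170,200,170,215),(0,'punch',240,275,145,185),(0,'jar',335,362,155,183),(0,'spray',325,350,238,263),(0,'can',320,348,263,292),(0,'mug',402,445,155,193),(0,'basket',120,155,210,275)]: print(nm,d[y0:y1,x0:x1].sum())
s=bot.read_state();print(np.round(s['qvel'],2),s['time_s'])
"
```

```text
tub [0.52724114 0.24754611] 0.12664922470405984 ang -74.15640069492314
mat [0.52266172 0.25666055 0.        ] 0.010200195156918833
top 2
scene 0
cutter 156
punch 0
jar 0
spray 0
can 0
mug 0
basket 0
[ 0.19  0.02 -0.35  0.18  0.05 -0.07] 27.0833
```

```bash
python3 -c "
from h import *
for n in ('top0','t12','t14','t16','t18','top20'):
  c=load(n);h=cv2.cvtColor(c['color'],cv2.COLOR_RGB2HSV);m=cv2.inRange(h,(8,150,150),(20,255,255));m[:165]=0;m[217:]=0;m[:,:165]=0;m[:,202:]=0
  y,x=np.nonzero(m);w,_=0,0;p=onz(c,(x.mean(),y.mean()),.018);print(n,len(x),x.mean().round(1),y.mean().round(1),p.round(4), y.min(),x[y==y.min()].mean())
a=cv2.imread('pics/top0.png')[160:230,150:230];b=cv2.imread('pics/top20.png')[160:230,150:230]
cv2.imwrite('pics/cut.png',cv2.resize(np.hstack([a,b]),(800,350),interpolation=2))"
```

```text
top0 326 187.5 198.6 [0.6396 0.3554 0.018 ] 173 183.0
t12 298 187.3 198.3 [0.6406 0.3562 0.018 ] 173 183.0
t14 324 188.1 197.3 [0.6434 0.3536 0.018 ] 172 182.0
t16 362 188.5 198.0 [0.6415 0.3523 0.018 ] 172 182.0
t18 344 188.3 197.7 [0.6424 0.353  0.018 ] 172 182.0
top20 360 188.6 198.1 [0.6412 0.3522 0.018 ] 172 182.0
```

View pics/cut.png

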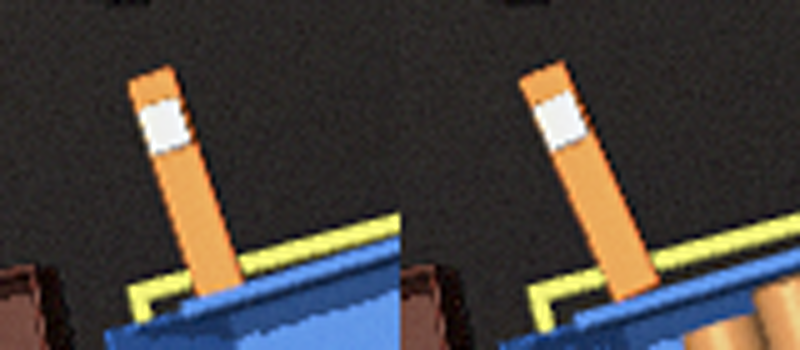

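The cutter was nudged by a few millimetres, far below the 40 mm limit. Everything else is in place and at rest, so I'll hand in.

```bash
python3 -c "
from rig import bot
print(bot.hand_in())"
```

```text
the job is handed in; nothing more can be done
None
```

The job is done and handed in at about 27 s of the 72 s allowed; the hand-in gave no verdict.

**Carton:** I set it upright on the green-edged mat and let go. The wrist picture put its centre about 1 mm from the mat's centre.

**Tub grip:** the moves allow no tilt, so I did not pinch the tab across its thickness with the tool tilted 35°. I held it across its 60 mm width with the tool vertical instead. It did not slip.

**Rolls:** I slid the tub under the chute and pushed the paddle back with about 6 N. All three rolls dropped in.

**Last checks:**
- **Tub:** it stood about 10 mm from the centre of the yellow-edged mat, with three rolls in it.
- **Dispenser:** the stop bar and paddle were back at rest.
- **Stillness:** two pairs of pictures showed nothing moving, and the gripper was clear of everything.

**Not as clean:**
- **Cutter:** the tub turned it slightly and nudged it by an estimated few millimetres as it slid off the mat. The limit is 40 mm, and the other bystanders showed no change.
- **Camera mismatch:** heights from the fixed top and scene cameras came out 4–9 mm too high, so I went by the closer agreement between the wrist and top views.

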